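# Wind down the kitchen press with its removable crank

### The arm

A 6-joint arm with a two-finger parallel gripper is mounted at the origin on a cart in front of the work surface, level with it; the furniture and walls round the work are solid. World frame = base frame: x ahead of the robot, y to its left, z up, the work surface at z = 0. Lengths are in m, angles in rad, forces in N, time in s.
With the tool pointing down it reaches from about 0.25 to 0.725 m from the base axis. Payload 4 kg.
Tool frame: the origin (TCP) lies midway between the tips of the shut fingers; the grasp point (between the pads) lies 19 mm behind it (bot.grip_point_offset is the distance from the TCP to the grasp point, in m); z points along the fingers, y is the line along which they close (so a half turn about z gives the same grasp; the last joint's range is limited). The gripper opens to 85 mm and grips with 20 to 120 N. Pads are 22 mm wide; open, the fingers measure 114 mm over their backs; the gripper's body (76 mm by 85 mm) begins 54 mm behind the grasp point. The pads swing forward as they close: fully open they stand 13 mm farther back than shut.
Start: joints at [-1.132, 0.241, 0.005, 1.335, 0, 1.571], TCP at [0.212, -0.453, 0.231] pointing down, gripper open.
Joint ranges: [-2.72, 2.72], [-1.05, 1.87], [-1.09, 1.28], [-1.99, 2.15], [-1.42, 1.44], [-3.14, 3.14]. Speed limits (rad/s): [2.79, 2.79, 3.14, 3.14, 3.14, 3.14].

### API

Orientations are given as a unit quaternion [x, y, z, w].
In Python, from workcell import bot gives the robot as it stands.
- The arm moves only by the tool step_arm, never from a script. Its argument "targets" is text: rows parted by semicolons, each of 7 numbers parted by spaces: the opening, from -1 (shut) to 1 (fully open), so that 0 is half open, then the shift along the world's x, y, z normalised to -1 to 1, where 1 is 0.5 m, then the turn, a rotation vector about the world's x, y, z normalised to -1 to 1, where 1 is pi/4 rad. In form: gripper x y z wx wy wz; .... A call has 1 to 10 rows; each row is the pose to reach, as a shift and turn from the pose commanded when the call began; what a row does not reach only later rows make up. A row lasts 1/12 s, in which the tool goes at most 41.7 mm and 7.16 degrees, less where a joint would pass 70% of its speed; a pose out of reach is approached as far as the arm can. A call with a number of a shift or a turn outside -1 to 1 is refused whole. A call with a gripper value outside its range is refused whole. The fingers move at their own pace and stop on an object; the grip force is fixed at half the most. Time passes only in rows, so rows that repeat a pose let the fingers close. It gives the time, the measured TCP pose, the force, the opening and the grip force at its end, in the units of the state.
- bot.get_obs(): the state, without advancing time (a new reading comes with each control period).
- bot.camera(name): name is "scene" or "top" or "wrist"; returns the picture (384x512x3 uint8, red, green, blue); there is no depth.
- bot.camera_info(name): a dict with "vertical_fov" (degrees; the focal length in pixels is half the picture's height over the tangent of half this angle, whatever the lens; pixels are square), "cx", "cy" (the principal point, pixels), "D" ([k1, k2, p1, p2, k3] as OpenCV has them; the pictures are not rectified), "pose" (4x4, takes a point from camera to world coordinates). Camera axes: x right, y up, looking along -z (the intrinsics and any distortion apply to the point x, -y, -z); pixel columns grow to the right and rows downward; lengths in m; the calibration is good to about 2 mm. A picture is of the moment at which its call begins: read the wrist's pose just before it. camera_info takes no time and is no camera call; for the wrist camera it gives the pose at the moment of the call.
- bot.job_done(): hands the job in; it is judged then, once.
The state is a dict: "clock": time; "joint_pos": joint angles; "joint_vel": joint speeds; "tau": joint torques, N m; "eef_pos": TCP position; "tool_rot": TCP orientation; "ft_force": force on the tool from outside, world axes, zero at the start; "ft_torque": the same for the moment, N m; "grip_width": finger opening in m; "grasp_force": force on a finger pad.
Only numpy, scipy, OpenCV 4.12 (cv2) and the standard library are available. Lean on these libraries where they do the work, as an engineer would, in place of code of your own. Each camera call takes 0.05 s, during which the arm holds its last target. There are 200 camera calls.

### The job

Fit the loose crank onto the square shaft on top of the small kitchen press, all the way down, and wind it clockwise until the pressing plate is firmly down on the mould and the crank will go no further; feel for the stop and do not force it. Then lift the crank off and gently stand it upright on the cork mat. Leave the mug, the tape roll and the garlic alone.

Things in the scene. Friction and masses are not known exactly. Their poses are not given: they have to be found in the camera images.
- crank_hub (a point): Hub centre of the loose crank, which stands on its hub: a dark steel block 28 x 28 x 40 mm; 20 mm above its underside. From below a square socket on its axis, sides parallel to the hub's, 16.2 mm across, 26 deep, 2 mm bevel at the mouth. x points along the flat arm (14 mm wide, 26 to 34 mm above the underside) to the red grip, z up. Grasp the hub across y. About 0.18 kg.
- crank_knob (a point): Middle of the crank's upright red grip, 18 mm in diameter, 34 mm tall, which spins freely on its pin at the end of the arm, 55 mm from the hub's axis; this point is 52.5 mm above the hub's underside. Winding takes about 4 to 6 N here; the stop is felt as a further rise, and over about 18 N is forcing it.
- shaft_end (a point): Middle of the top end of the press's upright square steel shaft, 14 mm across, 1 mm bevels, sticking out 22 mm above a round black collar, on which the fully fitted hub rests. Axes are those of the fixed press frame: the shaft may start at any angle, which is not measured. It turns stiffly (0.22 N m, rising to 0.32), stays where left, and meets a stop when the plate is down.
- press: The press, fixed on the worktop: grey base 90 (x) x 160 (y) mm, two steel columns 66 mm either side of the shaft along y, joined by a grey crossbar 36 mm wide whose top is at 108 mm (nuts at its ends reach 121 mm). Black collar 36 mm in diameter, top at 114 mm; shaft end at 136 mm. Origin under the shaft, at worktop height.
- plate_face (a point): Middle of the underside of the round steel pressing plate, 76 mm in diameter, below the crossbar. It comes down about 4 mm for each radian that the shaft is turned clockwise seen from above; it starts 12 to 20 mm above the mould's lid.
- mould_lid (a point): Middle of the top of the lid of the round metal mould, 84 mm in diameter, fixed on the base of the press; the plate is down when its underside is here.
- mat: Round cork mat, 120 mm in diameter, 6 mm thick, fixed on the worktop; origin at the centre of its underside.
- mug: White mug with grey dots, 82 mm in diameter, 91 mm tall, loose bystander; origin under its middle.
- tape_roll: Black roll of tape lying flat, 58 mm in diameter, 19 mm tall, loose bystander; origin under its middle.
- garlic: Garlic bulb, 60 mm wide, 59 mm tall, loose bystander; origin under its middle.
Mind the look-alikes: they are no part of the job. What is shaped like the part that bears crank_hub but yellow is not meant.

How it is judged:
By the outcome, as a careful person would: the job done as asked, in the order asked, and still so for the second after the job is handed in, with the robot touching nothing.
It also fails if it takes over 72 s, if anything falls off the work surface, if the arm or the gripper's body presses on something with over 40 N, if the wrist force passes 120 N, or if a joint passes its speed limit or range.

## Working session

There is one attempt and no reset: what is moved stays moved. The work goes in short steps, Python scripts to look and compute and a tool call to move; the robot and the scene stay as the last step left them, time stands still between calls to the robot, and variables do not carry over. Pictures are saved under pics/ and viewed, at most 10 in all, crops included, and the job is handed in when it is done.

Besides the shell and the picture viewer there is one more tool, called after "Emit:" as a command line: name --argument value ..., lists and objects as JSON in quotes. step_arm: Moves the arm, as the interface text tells. Scaled input: -1 to 1 covers 0.5 m each way for a shift and pi/4 rad each way for a turn. Its arguments: {"type":"object","properties":{"targets":{"type":"string"}},"required":["targets"]}

```bash
mkdir -p pics; ls; cat > h.py <<'E'
import numpy as np,cv2
from workcell import bot
def K(i):
    f=192/np.tan(np.radians(i["vertical_fov"])/2)
    return np.array([[f,0,i["cx"]],[0,f,i["cy"]],[0,0,1.]])
def ray(i,uv):
    p=cv2.undistortPoints(np.array([[uv]],float),K(i),np.array(i["D"],float))[0,0]
    T=np.array(i["pose"]);d=T[:3,:3]@np.array([p[0],-p[1],-1]);return T[:3,3],d
def onz(i,uv,z):
    o,d=ray(i,uv);return o+d*(z-o[2])/d[2]
def proj(i,P):
    T=np.array(i["pose"]);c=T[:3,:3].T@(np.array(P)-T[:3,3])
    return cv2.projectPoints(np.array([[c[0],-c[1],-c[2]]]),np.zeros(3),np.zeros(3),K(i),np.array(i["D"],float))[0][0,0]
def snap(n,fn):
    i=bot.camera_info(n);im=bot.camera(n);cv2.imwrite(fn,im[...,::-1]);return i,im
E
python3 - <<'E'
from h import *
for n in("scene","top"):
    i,im=snap(n,f"pics/{n}0.png");print(n,i)
a=cv2.imread("pics/top0.png");
o=bot.get_obs();print(o)
E
```

```text
pics
scene {'vertical_fov': 42.85454378885019, 'cx': 260.9194019336104, 'cy': 192.71985594397316, 'D': array([0.05377831, 0.        , 0.        , 0.        , 0.        ]), 'pose': array([[ 0.99890296,  0.02996883, -0.03598262,  0.43225476],
       [-0.04511986,  0.82160431, -0.56826979, -0.51539017],
       [ 0.01253309,  0.5692699 ,  0.82205517,  0.96183247],
       [ 0.        ,  0.        ,  0.        ,  1.        ]])}
top {'vertical_fov': 50.08738371921597, 'cx': 261.3757272163912, 'cy': 198.14916813941366, 'D': array([-0.03153069,  0.        ,  0.        ,  0.        ,  0.        ]), 'pose': array([[-0.00706748,  0.98558151, -0.16905363,  0.29437192],
       [-0.99979014, -0.00371366,  0.02014673,  0.08373993],
       [ 0.01922843,  0.16916054,  0.98540092,  1.07309428],
       [ 0.        ,  0.        ,  0.        ,  1.        ]])}
{'clock': 0.1, 'joint_pos': array([-1.13200177e+00,  2.41340589e-01,  3.87549656e-03,  1.33520206e+00,
        7.48139623e-06,  1.57075566e+00]), 'joint_vel': array([-0.00070194, -0.00173436,  0.00366101, -0.0018102 ,  0.001295  ,
       -0.00070124]), 'tau': array([-1.90678560e-05, -3.73136866e+01,  2.53011131e+01,  1.08382880e-02,
       -5.16806540e-05, -1.78364022e-06]), 'eef_pos': array([ 0.21218904, -0.45212566,  0.23050682]), 'tool_rot': array([ 9.76023952e-01,  2.17661135e-01, -1.99915324e-04, -9.13809784e-04]), 'ft_force': array([ 0.49364873,  0.53240004, -0.50261388]), 'ft_torque': array([-0.02678621,  0.01114614,  0.01314648]), 'grasp_force': 0.0, 'grip_width': 0.08539615833675074}
```

View pics/top0.png

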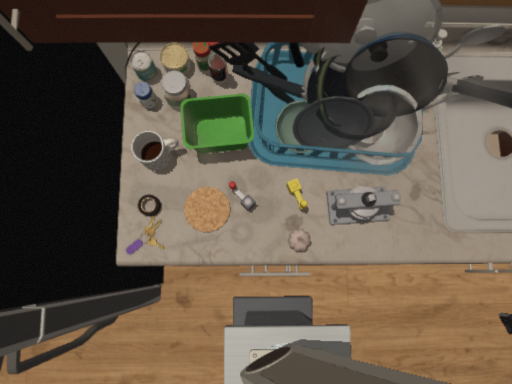

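View pics/scene0.png

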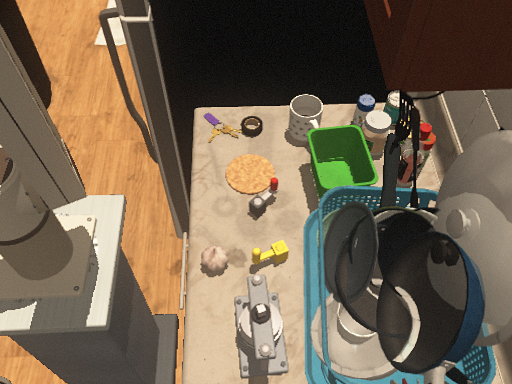

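The top view shows the steel crank (hub ~(248,202), red grip ~(233,185)), the mat (207,209), the press shaft (369,198) and a yellow look-alike (297,193). The scene view shows the same crank hub at ~(258,205), its grip at (274,185) and the shaft at (262,312).

```bash
python3 - <<'E'
from h import *
px={"hub":((248,202),(258,207),.04),"knob":((232.5,185),(274,184),.06),"shaft":((369,198),(262,309),.136),"mat":((207,209),(250,174),.006),"yellow":((302,203),(257,255),.03),"garlic":((299,240),(214,260),.03)}
it,is_=bot.camera_info("top"),bot.camera_info("scene")
for k,(a,b,z) in px.items(): print(k,onz(it,a,z).round(3),onz(is_,b,z).round(3))
# crops side by side
t=cv2.imread("pics/top0.png");s=cv2.imread("pics/scene0.png")
c=lambda im,x,y,r:cv2.resize(im[y-r:y+r,x-r:x+r],(400,300) if 0 else (300,300),interpolation=cv2.INTER_CUBIC)
cv2.imwrite("pics/crop0.png",np.vstack([np.hstack([c(t,245,198,30),c(t,365,200,45)]),np.hstack([c(s,262,198,30),c(s,262,325,55)])]))
E
```

```text
hub [0.462 0.097 0.04 ] [0.464 0.083 0.04 ]
knob [0.502 0.135 0.06 ] [0.503 0.131 0.06 ]
shaft [ 0.455 -0.186  0.136] [ 0.459 -0.193  0.136]
mat [0.449 0.205 0.006] [0.45  0.202 0.006]
yellow [ 0.46  -0.042  0.03 ] [ 0.457 -0.032  0.03 ]
garlic [ 0.365 -0.032  0.03 ] [ 0.366 -0.04   0.03 ]
```

View pics/crop0.png

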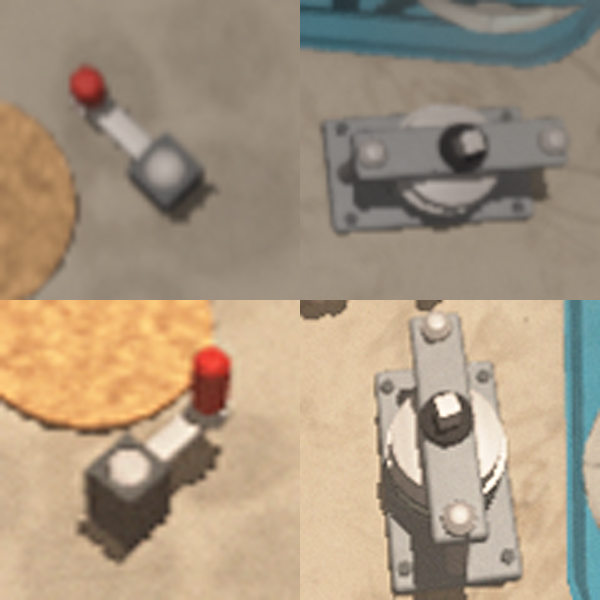

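```bash
python3 - <<'E'
from h import *
from scipy.spatial.transform import Rotation as R
it,is_=bot.camera_info("top"),bot.camera_info("scene")
for k,a,b,z in (("hub",(248.4,201.4),(258,201),.04),("shaft",(371,198),(261,309.6),.136),("knob",(232.5,185),(274,183),.06)): print(k,onz(it,a,z).round(4),onz(is_,b,z).round(4))
w=bot.camera_info("wrist");o=bot.get_obs();Rt=R.from_quat(o["tool_rot"]).as_matrix();T=np.array(w["pose"])
print(w["vertical_fov"],w["cx"],w["cy"],w["D"],"\ncam in tool",Rt.T@(T[:3,3]-o["eef_pos"]),"\nlook",Rt.T@-T[:3,2],"right",Rt.T@T[:3,0], "tcp px",proj(w,o["eef_pos"]))
E
```

```text
hub [0.4633 0.0957 0.04  ] [0.465  0.0993 0.04  ]
shaft [ 0.4545 -0.1911  0.136 ] [ 0.4573 -0.1941  0.136 ]
knob [0.502  0.1354 0.06  ] [0.5027 0.1338 0.06  ]
65.88265353480999 251.2438443453306 196.20305332632287 [-0.04171761  0.          0.          0.          0.        ] 
cam in tool [ 0.07683606 -0.00045904 -0.14303903] 
look [-3.00397595e-01 -7.91247820e-04  9.53813744e-01] right [3.86042367e-04 9.99999473e-01 9.51143352e-04] tcp px [252.29261325 252.43992636]
```

Emit:
step_arm --targets "1 0.488 0.52 -0.03 0 0 0.444;1 0.488 0.52 -0.03 0 0 0.444;1 0.488 0.52 -0.03 0 0 0.444;1 0.488 0.52 -0.03 0 0 0.444;1 0.488 0.52 -0.03 0 0 0.444;1 0.488 0.52 -0.03 0 0 0.444;1 0.488 0.52 -0.03 0 0 0.444;1 0.488 0.52 -0.03 0 0 0.444;1 0.488 0.52 -0.03 0 0 0.444;1 0.488 0.52 -0.03 0 0 0.444"

```text
clock: 0.93
eef_pos: [0.4589, -0.189, 0.2154]
tool_rot: [0.922, 0.387, 0.0, -0.001]
ft_force: [-0.3, 0.2, 0.0]
grip_width: 0.0852
grasp_force: 0.0
```

Emit:
step_arm --targets "1 0 0 0 0 0 0;1 0 0 0 0 0 0;1 0 0 0 0 0 0"

```text
clock: 1.18
eef_pos: [0.4556, -0.1934, 0.2162]
tool_rot: [0.924, 0.383, -0.0, -0.0]
ft_force: [-0.5, 0.5, 0.3]
grip_width: 0.0851
grasp_force: 0.0
```

```bash
python3 - <<'E'
from h import *
i,im=snap("wrist","pics/w1.png");np.save("w1.npy",i["pose"]);o=bot.get_obs();print(o["clock"],o["eef_pos"],o["joint_pos"])
E
```

```text
1.2333 [ 0.45553201 -0.19359112  0.21626615] [-4.01696782e-01  2.38115335e-01 -3.77584065e-02  1.29535028e+00
 -2.53285750e-04  1.95442273e+00]
```

View pics/w1.png

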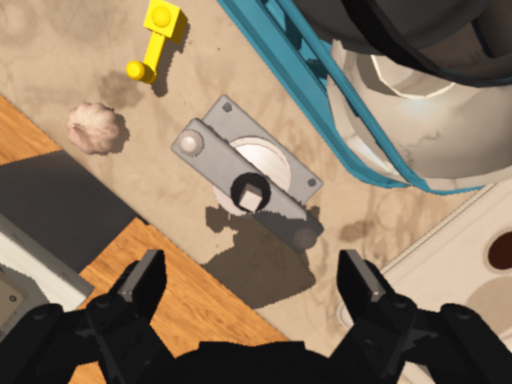

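The wrist view shows the press centred: collar ~(250,192), shaft with a bright top end ~(253,197).

```bash
python3 - <<'E'
from h import *
i=bot.camera_info("wrist");i["pose"]=np.load("w1.npy");im=cv2.imread("pics/w1.png")
g=cv2.cvtColor(im,cv2.COLOR_BGR2GRAY)
print(g[180:214:1,234:274:2])
dark=(g<60).astype(np.uint8)
n,l,s,c=cv2.connectedComponentsWithStats(dark[165:225,220:285]);k=1+np.argmax(s[1:,4]);print(s[k],c[k]+[220,165])
for t in (110,160,190,210):
    m=np.zeros_like(g);m[182:212,238:270]=(g[182:212,238:270]>t)
    n,l,s,c=cv2.connectedComponentsWithStats(m);k=1+np.argmax(s[1:,4])
    cs,_=cv2.findContours((l==k).astype(np.uint8),0,1)
    r=cv2.minAreaRect(cs[0]);print(t,s[k],c[k],r)
    P=onz(i,r[0],.136);b=[onz(i,q,.136)[:2] for q in cv2.boxPoints(r)]
    print(P,[(np.linalg.norm(b[j+1]-b[j]).round(4),np.degrees(np.arctan2(*(b[j+1]-b[j])[::-1])).round(1)) for j in range(3)])
E
```

```text
[[ 89  39  39  39  40  40  39  39  39  39  39  39  39  38  37  36  64 106
  102 182]
 [ 58  40  38  39  39  40  38  38  40  40  40  38  38  39  38  36  47 106
  102 132]
 [ 43  39  40  39  38  38  41  44  40  38  39  38  38  37  38  38  38  86
  113  96]
 [ 40  38  38  39  38  40  53  64  47  39  37  37  37  37  37  38  36  60
  121  96]
 [ 38  38  38  38  37  40  71  87  67  47  41  38  37  38  37  37  37  48
  131 116]
 [ 38  37  37  37  36  44  83  96  88  66  46  38  37  36  36  35  36  46
  133 140]
 [ 38  37  37  38  38  48  90  97  96  88  67  47  38  36  35  35  35  43
  124 152]
 [ 37  36  38  36  37  58  93  98  97  95  87  65  43  37  36  36  36  41
  116 160]
 [ 37  36  37  37  39  68  95  98  97  97  96  87  63  42  37  35  35  37
  111 167]
 [ 37  37  36  36  41  78  98 101  96  97  98  96  85  60  35  34  35  37
  106 173]
 [ 35  35  36  36  49  87 121 131  99  95  98  97  95  77  37  35  35  35
   96 172]
 [ 35  33  35  36  57  93 162 180 128 103  99  98  98  83  40  34  33  34
   76 168]
 [ 35  35  34  36  67 101 193 211 180 134 105  99  97  88  42  34  35  35
   68 
[... 2397 characters left out ...]
, np.float64(-72.5)), (np.float64(0.013), np.float64(-159.9))]
190 [241 192  20  19 236] [250.16949153 200.77542373] ((250.2999725341797, 200.89999389648438), (15.652477264404297, 14.758049964904785), 26.56505012512207)
[ 0.45657766 -0.1904393   0.136     ] [(np.float64(0.0122), np.float64(19.2)), (np.float64(0.0125), np.float64(-72.5)), (np.float64(0.0123), np.float64(-159.9))]
210 [242 192  18  18 195] [250.11282051 200.53333333] ((250.2000274658203, 200.60000610351562), (14.310833930969238, 13.416407585144043), 26.56505012512207)
[ 0.45669885 -0.19020597  0.136     ] [(np.float64(0.0111), np.float64(19.2)), (np.float64(0.0114), np.float64(-72.5)), (np.float64(0.0112), np.float64(-160.0))]
```

Emit:
step_arm --targets "1 0.017 0.582 -0.03 0 0 0;1 0.017 0.582 -0.03 0 0 0;1 0.017 0.582 -0.03 0 0 0;1 0.017 0.582 -0.03 0 0 0;1 0.017 0.582 -0.092 0 0 0;1 0.017 0.582 -0.092 0 0 0;1 0.017 0.582 -0.092 0 0 0;1 0.017 0.582 -0.092 0 0 0;1 0.017 0.582 -0.092 0 0 0;1 0.017 0.582 -0.092 0 0 0"

```text
clock: 2.07
eef_pos: [0.4648, 0.0975, 0.1704]
tool_rot: [0.924, 0.383, -0.0, 0.0]
ft_force: [-0.1, -0.3, 0.0]
grip_width: 0.0851
grasp_force: 0.0
```

Emit:
step_arm --targets "1 0 0 0 0 0 0;1 0 0 0 0 0 0;1 0 0 0 0 0 0"

```text
clock: 2.32
eef_pos: [0.4654, 0.0969, 0.1709]
tool_rot: [0.924, 0.382, 0.0, 0.0]
ft_force: [0.8, -0.1, 1.0]
grip_width: 0.0855
grasp_force: 0.0
```

```bash
python3 - <<'E'
from h import *
i,im=snap("wrist","pics/w2.png");np.save("w2.npy",i["pose"]);o=bot.get_obs();print(o["clock"],o["eef_pos"],o["tool_rot"])
hsv=cv2.cvtColor(im,cv2.COLOR_RGB2HSV)
m=(((hsv[...,0]<6)|(hsv[...,0]>174))&(hsv[...,1]>150)&(hsv[...,2]>80)).astype(np.uint8)
n,l,s,c=cv2.connectedComponentsWithStats(m);k=1+np.argmax(s[1:,4]);print(s[k],c[k],onz(i,c[k],.0525))
E
```

```text
2.3667 [0.46532653 0.09705845 0.17077647] [9.23972594e-01 3.82458413e-01 4.33897892e-04 1.40763627e-04]
[238 120  21  22 356] [247.85674157 130.90449438] [0.50122516 0.1375864  0.0525    ]
```

View pics/w2.png

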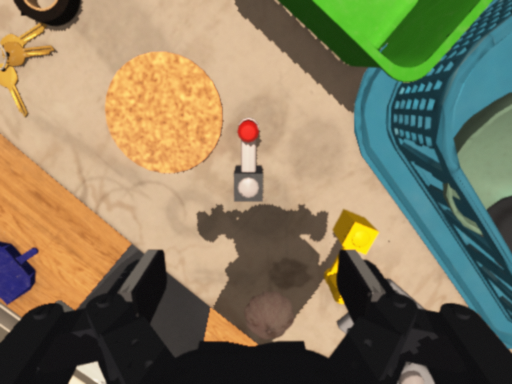

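Crank is in the middle: red knob (248,131), hub top ~(248,184), mat ~(164,112); the yellow look-alike at (355,235) is well to the side.

```bash
python3 - <<'E'
from h import *
i=bot.camera_info("wrist");i["pose"]=np.load("w2.npy");im=cv2.imread("pics/w2.png")
g=cv2.cvtColor(im,cv2.COLOR_BGR2GRAY);hsv=cv2.cvtColor(im,cv2.COLOR_BGR2HSV)
m=np.zeros_like(g);m[160:205,225:275]=g[160:205,225:275]<110
n,l,s,c=cv2.connectedComponentsWithStats(m);k=1+np.argmax(s[1:,4]);print(s[k])
print(g[160:206:2,228:272:2])
for uv in ((248.5,184),(248.8,187)): print(onz(i,uv,.04))
print("knobtop",onz(i,(248,130),.0695))
m=cv2.inRange(hsv,(10,70,150),(25,200,255));m[:,:95]=0;m[:40]=0;m[180:]=0
n,l,s,c=cv2.connectedComponentsWithStats(m);k=1+np.argmax(s[1:,4]);
cs,_=cv2.findContours((l==k).astype(np.uint8),0,1);e=cv2.fitEllipse(cv2.convexHull(max(cs,key=len)));print("mat",e,onz(i,e[0],.006))
m=cv2.inRange(hsv,(25,180,120),(35,255,255));ys,xs=np.nonzero(m);p=[onz(i,(x,y),.03)[:2] for x,y in zip(xs,ys)];print("yellow",np.min(p,0),np.max(p,0))
E
```

```text
[234 165  29  36 485]
[[190 183 175 177 182 181 170 206 224 226 224 221 223 197 148 189 190 190
  191 193 196 193]
 [192 188 184 185 187 185 171 205 223 226 224 221 221 196 138 188 191 191
  192 193 195 194]
 [189 188 189 188 168 160 153 203 223 225 224 220 221 194 125 164 167 183
  189 191 193 194]
 [190 189 190 173  82  63  79 198 221 224 223 218 220 192  80  61  68 153
  188 190 192 193]
 [192 191 190 158  52  45  71 198 221 223 222 219 219 191  75  44  46 110
  183 189 189 191]
 [193 193 189 127  46  44  67 188 215 217 216 213 213 183  69  44  43  89
  178 187 186 189]
 [190 190 182  95  53  53  56  97 109 114 115 114 112  97  51  47  45  85
  175 185 185 185]
 [190 189 179 108  94  93  91  90  92  90  85  90  95  92  90  90  89 107
  174 183 183 184]
 [191 190 180 115  98  99  98  97  98 102 106 100  99 100  96  98  97 109
  168 176 178 178]
 [189 186 183 120  98  97  98 114 157 183 206 180 152 117 100  96  97 115
  167 172 172 173]
 [186 186 182 118  98  97 120 187 225 233 239 231 216 182 119  99  97 112
  169 175 175 172]
 [181 182 178 118  99 115 179 217 229 234 235 228 217 2
[... 671 characters left out ...]
 166 173 171 172]
 [170 171 169 119  93  94  94  90  95 107 110 103  96  95  93  94  93 123
  166 168 170 173]
 [172 172 172 124 101 102 103 100 101 103 105 104 102 102 102 101 101 128
  162 164 171 172]
 [173 174 174 165 160 158 159 163 166 167 166 163 160 161 162 161 157 156
  159 164 167 172]
 [175 174 175 173 169 166 167 173 175 173 173 170 166 157 150 132 107 113
  102 120 121 135]]
[0.46536811 0.10132402 0.04      ]
[0.4634583 0.0990203 0.04     ]
knobtop [0.5030019  0.13891826 0.0695    ]
mat ((223.25547790527344, 145.86376953125), (230.11553955078125, 335.33270263671875), 122.56745147705078) [0.46917841 0.14241199 0.006     ]
yellow [ 0.43834312 -0.07460131] [ 0.52199729 -0.00832049]
```

Emit:
step_arm --targets "1 -0.004 0.004 -0.08 0 0 0;1 -0.004 0.004 -0.16 0 0 0;1 -0.004 0.004 -0.23 0 0 0;1 -0.004 0.004 -0.29 0 0 0;1 -0.004 0.004 -0.32 0 0 0;1 -0.004 0.004 -0.332 0 0 0;1 -0.004 0.004 -0.332 0 0 0;1 -0.004 0.004 -0.332 0 0 0"

```text
clock: 3.03
eef_pos: [0.4637, 0.1001, 0.005]
tool_rot: [0.924, 0.383, 0.001, 0.0]
ft_force: [-0.3, -0.0, 0.1]
grip_width: 0.0854
grasp_force: 0.0
```

Emit:
step_arm --targets "-0.2 0 0 0 0 0 0;-0.4 0 0 0 0 0 0;-0.6 0 0 0 0 0 0;-0.8 0 0 0 0 0 0;-1 0 0 0 0 0 0;-1 0 0 0 0 0 0;-1 0 0 0 0 0 0;-1 0 0 0 0 0 0"

```text
clock: 3.7
eef_pos: [0.4636, 0.1005, 0.0051]
tool_rot: [0.923, 0.384, 0.001, 0.0]
ft_force: [-1.4, -0.1, 5.2]
grip_width: 0.0276
grasp_force: 59.6
```

Emit:
step_arm --targets "-1 0 0 0.08 0 0 0;-1 0 0 0.16 0 0 0;-1 0 0 0.24 0 0 0;-1 0 0 0.32 0 0 -0.1;-1 0 -0.06 0.36 0 0 -0.2;-1 -0.01 -0.14 0.36 0 0 -0.3;-1 -0.01 -0.22 0.36 0 0 -0.4;-1 -0.01 -0.30 0.36 0 0 -0.5;-1 -0.01 -0.38 0.36 0 0 -0.589;-1 -0.014 -0.45 0.36 0 0 -0.589"

```text
clock: 4.53
eef_pos: [0.4553, -0.1267, 0.184]
tool_rot: [0.987, 0.16, -0.0, 0.0]
ft_force: [1.1, -0.2, -1.0]
grip_width: 0.0274
grasp_force: 59.9
```

Emit:
step_arm --targets "-1 0 -0.07 0 0 0 0;-1 0 -0.12 0 0 0 0;-1 0 -0.131 0 0 0 0;-1 0 -0.131 0 0 0 0;-1 0 -0.131 0 0 0 0;-1 0 -0.131 0 0 0 0"

```text
clock: 5.03
eef_pos: [0.4556, -0.1889, 0.1839]
tool_rot: [0.987, 0.162, -0.0, -0.001]
ft_force: [-0.4, -0.4, -2.7]
grip_width: 0.0278
grasp_force: 59.9
```

```bash
python3 - <<'E'
from h import *
from scipy.spatial.transform import Rotation as R
i,im=snap("wrist","pics/w3.png");np.save("w3.npy",i["pose"]);o=bot.get_obs();print(o["clock"],o["eef_pos"],o["tool_rot"],o["joint_pos"],o["ft_force"])
hsv=cv2.cvtColor(im,cv2.COLOR_RGB2HSV)
m=(((hsv[...,0]<6)|(hsv[...,0]>174))&(hsv[...,1]>150)&(hsv[...,2]>80)).astype(np.uint8)
n,l,s,c=cv2.connectedComponentsWithStats(m);k=1+np.argmax(s[1:,4]);print(s[k],c[k])
Rt=R.from_quat(o["tool_rot"]).as_matrix()
ys,xs=np.nonzero(l==k)
# knob top ellipse approx: look
for uv,z in ((c[k],.0525),): 
    P=onz(i,uv,o["eef_pos"][2]-.0051+z);print(P,Rt.T@(P-o["eef_pos"]))
E
```

```text
5.0833 [ 0.45576828 -0.18877288  0.18408758] [ 9.86681238e-01  1.62664964e-01 -2.86168029e-04 -4.02987842e-04] [-3.92910781e-01  2.54338948e-01 -1.02276996e-01  1.21509201e+00
  3.82223970e-04  2.42189967e+00] [ 0.40276087 -0.40074693 -2.05987219]
[ 222  146   61   69 3158] [251.53989867 181.54116529]
[ 0.50459424 -0.17193679  0.23148758] [ 0.05162588 -0.00031425 -0.04742213]
```

View pics/w3.png

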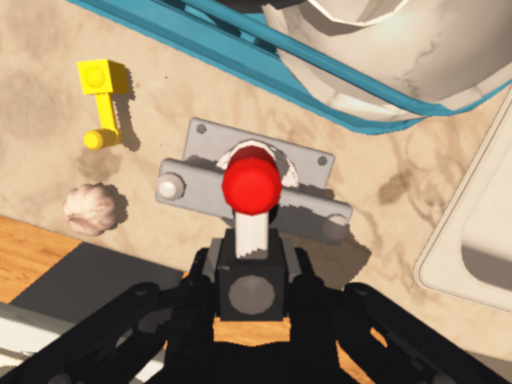

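The crank is held upright, arm straight along tool x: knob top ~(252,185), hub top boss ~(252,294).

```bash
python3 - <<'E'
from h import *
from scipy.spatial.transform import Rotation as R
i=bot.camera_info("wrist");i["pose"]=np.load("w3.npy");o=bot.get_obs();Rt=R.from_quat(o["tool_rot"]).as_matrix()
im=cv2.imread("pics/w3.png");r=im[...,2].astype(int)
print("col252 red",r[140:225:2,252]); g=cv2.cvtColor(im,cv2.COLOR_BGR2GRAY);print("row294",g[294,205:300:3]);print("col252",g[225:330:3,252],"col225",g[225:330:3,226])
cr=im[140:220,215:290]; 
m=((r>215)&(im[...,1]<40)).astype(np.uint8);n,l,s,c=cv2.connectedComponentsWithStats(m);k=1+np.argmax(s[1:,4]);print(s[k],c[k])
b=o["eef_pos"][2]-.0051
def t(uv,z):P=onz(i,uv,b+z);return (Rt.T@(P-o["eef_pos"])).round(4)
print(t(c[k],.0695),t((252,185),.0695),"boss",t((252,294),.04),"hub edges",t((220,290),.04),t((285,290),.04),t((252,258),.04),t((252,320),.04))
E
```

```text
col252 red [209 250 238 145 135 134 133 133 145 197 221 225 226 228 233 243 248 250
 250 250 250 249 249 249 248 248 248 247 247 247 246 246 246 246 244 236
 205 179 227 244 244 244 243]
row294 [ 20  17  19  19  22  38  42  43  89 100 101 102 101 102 101 105 103 102
 101 101 100 101 100  79  43  44  32  21  17  19  20  18]
col252 [233 232 232 232 231 231 230 230 214 110 103  83  35  35  39  40  42 100
 115 118 113 110 107 105 102 103 104 100 100  96  51  43 115 177 178] col225 [202 143  64  47  45  46  45  45  45  47  46  46  45  40  91  53  42  43
  41  44  44  43  43  43  41  41  41  41  43  42  42  41 107 171 179]
[ 224  160   50   52 1626] [249.02583026 186.51906519]
[ 0.0547 -0.001  -0.0644] [ 0.0551 -0.0002 -0.0644] boss [-0.0014 -0.0001 -0.0349] hub edges [ 0.0006 -0.0138 -0.0349] [ 0.0006  0.014  -0.0349] [ 0.016  -0.0001 -0.0349] [-0.015  -0.0001 -0.0349]
```

Emit:
step_arm --targets "-1 0.003 -0.0024 -0.03 0 0 0;-1 0.003 -0.0024 -0.06 0 0 0;-1 0.003 -0.0024 -0.076 0 0 0;-1 0.003 -0.0024 -0.082 0 0 0;-1 0.003 -0.0024 -0.087 0 0 0;-1 0.003 -0.0024 -0.092 0 0 0;-1 0.003 -0.0024 -0.096 0 0 0;-1 0.003 -0.0024 -0.096 0 0 0"

```text
clock: 5.75
eef_pos: [0.4576, -0.1913, 0.1364]
tool_rot: [0.987, 0.162, 0.0, 0.0]
ft_force: [0.1, -0.7, -1.7]
grip_width: 0.0274
grasp_force: 59.9
```

Emit:
step_arm --targets "-1 0 0 -0.006 0 0 0;-1 0 0 -0.012 0 0 0;-1 0 0 -0.018 0 0 0;-1 0 0 -0.024 0 0 0;-1 0 0 -0.03 0 0 0;-1 0 0 -0.03 0 0 0"

```text
clock: 6.25
eef_pos: [0.4573, -0.1912, 0.1206]
tool_rot: [0.987, 0.162, -0.0, -0.0]
ft_force: [1.2, 0.9, -1.9]
grip_width: 0.0275
grasp_force: 59.9
```

Emit:
step_arm --targets "-1 0 0 -0.002 0 0 0;-1 0 0 -0.003 0 0 0;-1 0 0 -0.004 0 0 0;-1 0 0 -0.004 0 0 0"

```text
clock: 6.58
eef_pos: [0.4574, -0.1914, 0.1193]
tool_rot: [0.987, 0.162, -0.0, 0.0]
ft_force: [0.1, 0.5, -1.3]
grip_width: 0.0269
grasp_force: 59.9
```

Emit:
step_arm --targets "-1 0 0 -0.001 0 0 0;-1 0 0 -0.002 0 0 0;-1 0 0 -0.002 0 0 0;-1 0 0 -0.002 0 0 0"

```text
clock: 6.92
eef_pos: [0.4574, -0.1914, 0.1192]
tool_rot: [0.987, 0.162, 0.0, 0.0]
ft_force: [-2.7, 1.0, 5.9]
grip_width: 0.0274
grasp_force: 60.9
```

```bash
python3 - <<'E'
from h import *
it,is_=bot.camera_info("top"),bot.camera_info("scene")
def tri(a,b):
    o1,d1=ray(it,a);o2,d2=ray(is_,b);s,t=np.linalg.lstsq(np.c_[d1,-d2],o2-o1,rcond=None)[0];return ((o1+s*d1+o2+t*d2)/2).round(3),np.linalg.norm(o1+s*d1-o2-t*d2).round(4)
print("corner",tri((254,156),(320,190)))
print("rim x at tall z",[(z,onz(it,(345,168),z)[:2].round(3)) for z in(.08,.12,.16)],[(z,onz(is_,(307,310),z)[:2].round(3)) for z in(.08,.12,.16)])
print("pan near edge, top (325,150)",[(z,onz(it,(325,148),z)[:2].round(3)) for z in(.1,.2,.3)],"scene (326,245)",[(z,onz(is_,(326,245),z)[:2].round(3)) for z in(.1,.2,.3)])
i,im=snap("top","pics/top1.png");i2,im2=snap("scene","pics/sc1.png")
cv2.imwrite("pics/m1.png",np.hstack([cv2.resize(im[90:250,250:450],(400,320)),cv2.resize(im2[180:384,180:436],(400,320))])[...,::-1])
E
```

```text
corner (array([0.583, 0.083, 0.093]), np.float64(0.0303))
rim x at tall z [(0.08, array([ 0.54 , -0.146])), (0.12, array([ 0.53 , -0.137])), (0.16, array([ 0.521, -0.127]))] [(0.08, array([ 0.545, -0.176])), (0.12, array([ 0.54 , -0.192])), (0.16, array([ 0.535, -0.207]))]
pan near edge, top (325,150) [(0.1, array([ 0.586, -0.094])), (0.2, array([ 0.556, -0.076])), (0.3, array([ 0.526, -0.057]))] scene (326,245) [(0.1, array([ 0.594, -0.051])), (0.2, array([ 0.575, -0.105])), (0.3, array([ 0.557, -0.159]))]
```

View pics/m1.png

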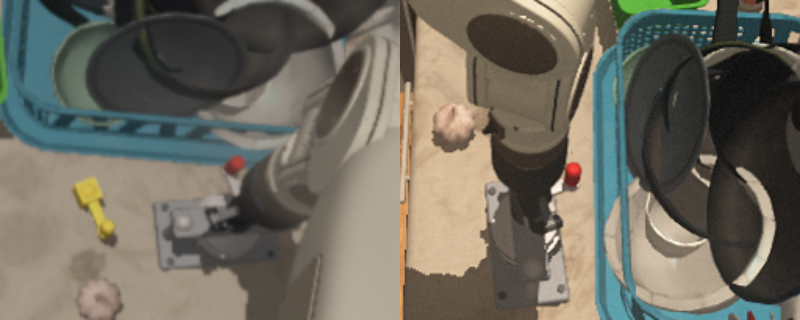

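Emit:
step_arm --targets "-0.1 0 0 0 0 0 0;-0.1 0 0 0 0 0 0;-0.1 0 0 0 0 0 0;-0.1 0 0 0.04 0 0 0;-0.1 0 0 0.1 0 0 0;-0.1 0 0 0.16 0 0 0;-0.1 0 0 0.2 0 0 0;-0.1 0 0 0.2 0 0 0"

```text
clock: 7.68
eef_pos: [0.4602, -0.1925, 0.2231]
tool_rot: [0.987, 0.162, 0.004, 0.002]
ft_force: [0.8, -0.1, 0.5]
grip_width: 0.039
grasp_force: 0.0
```

```bash
python3 - <<'E'
from h import *
i,im=snap("wrist","pics/w4.png");np.save("w4.npy",i["pose"]);o=bot.get_obs();print(o["clock"],o["eef_pos"],o["grip_width"],o["ft_force"])
hsv=cv2.cvtColor(im,cv2.COLOR_RGB2HSV)
m=(((hsv[...,0]<6)|(hsv[...,0]>174))&(hsv[...,1]>150)&(hsv[...,2]>80)).astype(np.uint8)
n,l,s,c=cv2.connectedComponentsWithStats(m);k=1+np.argmax(s[1:,4]);print(s[k],c[k],onz(i,c[k],.1665))
r=im[...,0];x=int(c[k][0]);y0=s[k][1];print(y0,r[y0-4:y0+s[k][3]+6,x])
E
```

```text
7.7333 [ 0.45918641 -0.19205994  0.22075159] 0.038415107931116826 [ 0.11373516 -0.47243906 -0.39738526]
[235 130  27  30 613] [248.15497553 144.94942904] [ 0.50709549 -0.17420611  0.1665    ]
130 [207 217 236 207 146 131 159 199 214 216 219 229 241 247 249 249 248 248
 247 247 246 246 246 245 245 245 244 244 243 241 231 205 173 178 215 240
 245 244 244 244]
```

View pics/w4.png

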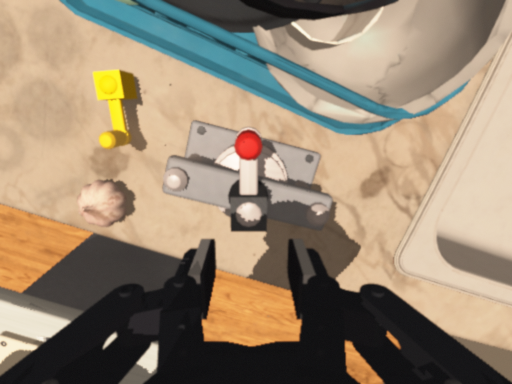

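Crank sits level on the shaft, knob at (248,146).

Emit:
step_arm --targets "-0.1 0.06 0.02 0 0 0 0;-0.1 0.101 0.035 0 0 0 0;-0.1 0.101 0.035 0 0 0 0;-0.1 0.101 0.035 -0.04 0 0 0;-0.1 0.101 0.035 -0.08 0 0 0;-0.1 0.101 0.035 -0.11 0 0 0;-0.1 0.101 0.035 -0.133 0 0 0;-0.1 0.101 0.035 -0.133 0 0 0"

```text
clock: 8.4
eef_pos: [0.5047, -0.173, 0.1475]
tool_rot: [0.987, 0.162, -0.004, -0.002]
ft_force: [-1.0, 0.5, 0.5]
grip_width: 0.0384
grasp_force: 0.0
```

Emit:
step_arm --targets "-0.4 0 0 0 0 0 0;-0.6 0 0 0 0 0 0;-1 0 0 0 0 0 0;-1 0 0 0 0 0 0;-1 0 0 0 0 0 0"

```text
clock: 8.82
eef_pos: [0.5082, -0.1739, 0.1523]
tool_rot: [0.987, 0.162, 0.0, 0.0]
ft_force: [-0.2, -0.3, -1.2]
grip_width: 0.0165
grasp_force: 58.5
```

```bash
python3 - <<'E'
from h import *
o=bot.get_obs();print(o["clock"],o["eef_pos"],o["grip_width"],o["ft_force"],o["ft_torque"])
c=np.array([.4567,-.1908]);v=o["eef_pos"][:2]-c;print(np.linalg.norm(v),np.degrees(np.arctan2(v[1],v[0])))
a0=18.6
for a in range(0,301,10):
    t=np.radians(a0-a);t0=np.radians(a0);d=.055*np.array([np.cos(t)-np.cos(t0),np.sin(t)-np.sin(t0)])/.5;print(a,d.round(4),end=" ")
E
```

```text
8.8167 [ 0.50818404 -0.17391894  0.15228875] 0.01648105406555841 [-0.2360749  -0.25761014 -1.1889281 ] [ 0.03592675 -0.04075704  0.02950904]
0.0541809633736559 18.153759630254388
0 [0. 0.] 10 [ 0.0045 -0.0186] 20 [ 0.0057 -0.0378] 30 [ 0.0036 -0.0568] 40 [-0.0018 -0.0752] 50 [-0.0104 -0.0924] 60 [-0.0217 -0.1078] 70 [-0.0356 -0.1211] 80 [-0.0516 -0.1317] 90 [-0.0692 -0.1393] 100 [-0.0878 -0.1438] 110 [-0.1069 -0.1451] 120 [-0.126  -0.1429] 130 [-0.1444 -0.1375] 140 [-0.1616 -0.129 ] 150 [-0.177  -0.1176] 160 [-0.1902 -0.1037] 170 [-0.2008 -0.0877] 180 [-0.2085 -0.0702] 190 [-0.213  -0.0515] 200 [-0.2142 -0.0324] 210 [-0.2121 -0.0133] 220 [-0.2067  0.0051] 230 [-0.1981  0.0222] 240 [-0.1868  0.0377] 250 [-0.1729  0.0509] 260 [-0.1569  0.0615] 270 [-0.1393  0.0692] 280 [-0.1207  0.0737] 290 [-0.1016  0.0749] 300 [-0.0825  0.0727]
```

Emit:
step_arm --targets "-1 0.0025 -0.0093 0 0 0 0;-1 0.0045 -0.0186 0 0 0 0;-1 0.0053 -0.0282 0 0 0 0;-1 0.0057 -0.0378 0 0 0 0;-1 0.005 -0.0473 0 0 0 0;-1 0.0036 -0.0568 0 0 0 0;-1 0.0012 -0.066 0 0 0 0;-1 -0.0018 -0.0752 0 0 0 0"

```text
clock: 9.48
eef_pos: [0.5077, -0.2105, 0.152]
tool_rot: [0.987, 0.162, 0.001, -0.001]
ft_force: [1.7, 4.9, 0.2]
grip_width: 0.0163
grasp_force: 58.7
```

```bash
cat > st.py <<'E'
from h import *
o=bot.get_obs();c=np.array([.4567,-.1908]);v=o["eef_pos"][:2]-c;r=np.linalg.norm(v);u=v/r;t=np.array([u[1],-u[0]]);f=o["ft_force"]
print("clk",o["clock"],"r",r.round(4),"ang",np.degrees(np.arctan2(v[1],v[0])).round(1),"z",o["eef_pos"][2].round(4),"Ft(resist)",(-f[:2]@t).round(2),"Fr",(f[:2]@u).round(2),"Fz",f[2].round(2))
E
python3 st.py
```

```text
clk 9.4833 r 0.0547 ang -21.2 z 0.152 Ft(resist) 5.18 Fr -0.15 Fz 0.17
```

```bash
python3 - <<'E'
import numpy as np
a0=18.6
P=lambda a:.055*np.array([np.cos(np.radians(a0-a)),np.sin(np.radians(a0-a))])/.5
for s,e,st in((40,90,5),(90,140,5),(140,165,2.5),(165,190,2.5),(190,215,2.5),(215,240,2.5),(240,265,2.5),(265,290,2.5)):
    print(s,e,"; ".join("-1 %.4f %.4f 0 0 0 0"%tuple(P(a)-P(s)) for a in np.arange(s+st,e+.1,st)))
E
```

```text
40 90 -1 -0.0039 -0.0088 0 0 0 0; -1 -0.0085 -0.0172 0 0 0 0; -1 -0.0139 -0.0251 0 0 0 0; -1 -0.0199 -0.0326 0 0 0 0; -1 -0.0266 -0.0395 0 0 0 0; -1 -0.0338 -0.0458 0 0 0 0; -1 -0.0415 -0.0515 0 0 0 0; -1 -0.0498 -0.0564 0 0 0 0; -1 -0.0584 -0.0607 0 0 0 0; -1 -0.0673 -0.0641 0 0 0 0
90 140 -1 -0.0092 -0.0027 0 0 0 0; -1 -0.0186 -0.0045 0 0 0 0; -1 -0.0282 -0.0055 0 0 0 0; -1 -0.0378 -0.0057 0 0 0 0; -1 -0.0473 -0.0051 0 0 0 0; -1 -0.0568 -0.0036 0 0 0 0; -1 -0.0661 -0.0013 0 0 0 0; -1 -0.0752 0.0018 0 0 0 0; -1 -0.0840 0.0057 0 0 0 0; -1 -0.0924 0.0104 0 0 0 0
140 165 -1 -0.0040 0.0026 0 0 0 0; -1 -0.0080 0.0054 0 0 0 0; -1 -0.0118 0.0083 0 0 0 0; -1 -0.0154 0.0114 0 0 0 0; -1 -0.0190 0.0146 0 0 0 0; -1 -0.0223 0.0180 0 0 0 0; -1 -0.0256 0.0216 0 0 0 0; -1 -0.0287 0.0253 0 0 0 0; -1 -0.0316 0.0291 0 0 0 0; -1 -0.0343 0.0330 0 0 0 0
165 190 -1 -0.0026 0.0041 0 0 0 0; -1 -0.0050 0.0082 0 0 0 0; -1 -0.0072 0.0125 0 0 0 0; -1 -0.0092 0.0168 0 0 0 0; -1 -0.0110 0.0213 0 0 0 0; -1 -0.0126 0.0258 0 0 0 0; -1 -0.0141 0.0304 0 0 0 0; -1 -0.0153 0.0350 0 0 0 0; -1 -0.0163 0.0397 0 0 0 0; -1 -
[... 395 characters left out ...]
79 0 0 0 0; -1 0.0092 0.0221 0 0 0 0; -1 0.0116 0.0263 0 0 0 0; -1 0.0142 0.0303 0 0 0 0; -1 0.0170 0.0342 0 0 0 0; -1 0.0199 0.0380 0 0 0 0; -1 0.0230 0.0417 0 0 0 0
240 265 -1 0.0033 0.0035 0 0 0 0; -1 0.0067 0.0069 0 0 0 0; -1 0.0102 0.0101 0 0 0 0; -1 0.0139 0.0132 0 0 0 0; -1 0.0177 0.0161 0 0 0 0; -1 0.0216 0.0189 0 0 0 0; -1 0.0257 0.0214 0 0 0 0; -1 0.0299 0.0238 0 0 0 0; -1 0.0341 0.0260 0 0 0 0; -1 0.0385 0.0281 0 0 0 0
265 290 -1 0.0044 0.0018 0 0 0 0; -1 0.0090 0.0035 0 0 0 0; -1 0.0135 0.0049 0 0 0 0; -1 0.0182 0.0061 0 0 0 0; -1 0.0229 0.0071 0 0 0 0; -1 0.0276 0.0080 0 0 0 0; -1 0.0323 0.0086 0 0 0 0; -1 0.0371 0.0090 0 0 0 0; -1 0.0419 0.0092 0 0 0 0; -1 0.0467 0.0092 0 0 0 0
```

Emit:
step_arm --targets "-1 -0.0039 -0.0088 0 0 0 0; -1 -0.0085 -0.0172 0 0 0 0; -1 -0.0139 -0.0251 0 0 0 0; -1 -0.0199 -0.0326 0 0 0 0; -1 -0.0266 -0.0395 0 0 0 0; -1 -0.0338 -0.0458 0 0 0 0; -1 -0.0415 -0.0515 0 0 0 0; -1 -0.0498 -0.0564 0 0 0 0; -1 -0.0584 -0.0607 0 0 0 0; -1 -0.0673 -0.0641 0 0 0 0"

```text
clock: 10.32
eef_pos: [0.475, -0.243, 0.152]
tool_rot: [0.987, 0.162, 0.002, -0.001]
ft_force: [5.3, 4.4, -3.0]
grip_width: 0.0163
grasp_force: 58.5
```

```bash
python3 st.py
```

```text
clk 10.3167 r 0.0553 ang -70.7 z 0.152 Ft(resist) 6.47 Fr -2.4 Fz -3.0
```

Emit:
step_arm --targets "-1 -0.0092 -0.0025 0 0 0 0; -1 -0.0186 -0.004 0 0 0 0; -1 -0.0282 -0.0048 0 0 0 0; -1 -0.0378 -0.005 0 0 0 0; -1 -0.0473 -0.0043 0 0 0 0; -1 -0.0568 -0.0027 0 0 0 0; -1 -0.0661 -0.0003 0 0 0 0; -1 -0.0752 0.0028 0 0 0 0; -1 -0.0840 0.0067 0 0 0 0; -1 -0.0924 0.0114 0 0 0 0"

```text
clock: 11.15
eef_pos: [0.4295, -0.2392, 0.1523]
tool_rot: [0.987, 0.162, 0.002, 0.001]
ft_force: [6.5, -1.3, -5.5]
grip_width: 0.0162
grasp_force: 58.5
```

```bash
python3 st.py
```

```text
clk 11.15 r 0.0555 ang -119.3 z 0.1523 Ft(resist) 6.33 Fr -2.08 Fz -5.5
```

Emit:
step_arm --targets "-1 -0.0040 0.0028 -0.0005 0 0 0; -1 -0.0078 0.0056 -0.001 0 0 0; -1 -0.0115 0.0087 -0.001 0 0 0; -1 -0.0151 0.0118 -0.001 0 0 0; -1 -0.0187 0.015 -0.001 0 0 0; -1 -0.0219 0.0184 -0.001 0 0 0; -1 -0.0252 0.0219 -0.001 0 0 0; -1 -0.0283 0.0255 -0.001 0 0 0; -1 -0.0311 0.0293 -0.001 0 0 0; -1 -0.0338 0.0332 -0.001 0 0 0"

```text
clock: 11.98
eef_pos: [0.4124, -0.2241, 0.1523]
tool_rot: [0.987, 0.161, 0.002, 0.003]
ft_force: [3.1, -5.0, -3.2]
grip_width: 0.016
grasp_force: 58.8
```

```bash
python3 st.py
```

```text
clk 11.9833 r 0.0554 ang -143.0 z 0.1523 Ft(resist) 5.89 Fr 0.55 Fz -3.24
```

Emit:
step_arm --targets "-1 0 0 0 0 0 0;-1 0 0 0 0 0 0;-1 0 0 0 0 0 0"

```text
clock: 12.23
eef_pos: [0.4121, -0.2238, 0.1522]
tool_rot: [0.987, 0.161, 0.001, 0.003]
ft_force: [3.8, -4.4, -2.7]
grip_width: 0.0158
grasp_force: 58.9
```

```bash
python3 st.py; python3 - <<'E'
import numpy as np
a0=18.6
P=lambda a:.055*np.array([np.cos(np.radians(a0-a)),np.sin(np.radians(a0-a))])/.5
for s in range(165,300,4):
    print(s,"; ".join("-1 %.4f %.4f 0 0 0 0"%tuple(P(a)-P(s)) for a in (s+2,s+4)))
E
```

```text
clk 12.2333 r 0.0555 ang -143.5 z 0.1522 Ft(resist) 5.84 Fr -0.44 Fz -2.7
165 -1 -0.0021 0.0032 0 0 0 0; -1 -0.0040 0.0065 0 0 0 0
169 -1 -0.0018 0.0034 0 0 0 0; -1 -0.0036 0.0068 0 0 0 0
173 -1 -0.0016 0.0035 0 0 0 0; -1 -0.0031 0.0070 0 0 0 0
177 -1 -0.0014 0.0036 0 0 0 0; -1 -0.0026 0.0072 0 0 0 0
181 -1 -0.0011 0.0037 0 0 0 0; -1 -0.0021 0.0074 0 0 0 0
185 -1 -0.0008 0.0037 0 0 0 0; -1 -0.0015 0.0075 0 0 0 0
189 -1 -0.0006 0.0038 0 0 0 0; -1 -0.0010 0.0076 0 0 0 0
193 -1 -0.0003 0.0038 0 0 0 0; -1 -0.0005 0.0077 0 0 0 0
197 -1 -0.0000 0.0038 0 0 0 0; -1 0.0001 0.0077 0 0 0 0
201 -1 0.0002 0.0038 0 0 0 0; -1 0.0006 0.0077 0 0 0 0
205 -1 0.0005 0.0038 0 0 0 0; -1 0.0011 0.0076 0 0 0 0
209 -1 0.0008 0.0038 0 0 0 0; -1 0.0016 0.0075 0 0 0 0
213 -1 0.0010 0.0037 0 0 0 0; -1 0.0022 0.0074 0 0 0 0
217 -1 0.0013 0.0036 0 0 0 0; -1 0.0027 0.0072 0 0 0 0
221 -1 0.0015 0.0035 0 0 0 0; -1 0.0032 0.0070 0 0 0 0
225 -1 0.0018 0.0034 0 0 0 0; -1 0.0037 0.0068 0 0 0 0
229 -1 0.0020 0.0033 0 0 0 0; -1 0.0041 0.0065 0 0 0 0
233 -1 0.0022 0.0031 0 0 0 0; -1 0.0046 0.0062 0 0 0 0
237 -1 0.0024 0.003
[... 166 characters left out ...]
 0 0 0 0; -1 0.0061 0.0047 0 0 0 0
253 -1 0.0032 0.0022 0 0 0 0; -1 0.0064 0.0042 0 0 0 0
257 -1 0.0033 0.0020 0 0 0 0; -1 0.0067 0.0038 0 0 0 0
261 -1 0.0034 0.0017 0 0 0 0; -1 0.0069 0.0033 0 0 0 0
265 -1 0.0035 0.0015 0 0 0 0; -1 0.0071 0.0028 0 0 0 0
269 -1 0.0036 0.0012 0 0 0 0; -1 0.0073 0.0023 0 0 0 0
273 -1 0.0037 0.0010 0 0 0 0; -1 0.0075 0.0018 0 0 0 0
277 -1 0.0038 0.0007 0 0 0 0; -1 0.0076 0.0013 0 0 0 0
281 -1 0.0038 0.0004 0 0 0 0; -1 0.0076 0.0007 0 0 0 0
285 -1 0.0038 0.0002 0 0 0 0; -1 0.0077 0.0002 0 0 0 0
289 -1 0.0038 -0.0001 0 0 0 0; -1 0.0077 -0.0003 0 0 0 0
293 -1 0.0038 -0.0004 0 0 0 0; -1 0.0076 -0.0009 0 0 0 0
297 -1 0.0038 -0.0006 0 0 0 0; -1 0.0076 -0.0014 0 0 0 0
```

Emit:
step_arm --targets "-1 -0.0021 0.0032 0 0 0 0; -1 -0.0040 0.0065 0 0 0 0;-1 -0.0040 0.0065 0 0 0 0"

```text
clock: 12.48
eef_pos: [0.4101, -0.2207, 0.1522]
tool_rot: [0.987, 0.161, 0.001, 0.003]
ft_force: [3.4, -4.0, -2.0]
grip_width: 0.0162
grasp_force: 58.8
```

Emit:
step_arm --targets "-1 -0.0018 0.0034 0 0 0 0; -1 -0.0036 0.0068 0 0 0 0; -1 -0.0036 0.0068 0 0 0 0"

```text
clock: 12.73
eef_pos: [0.4081, -0.2174, 0.1522]
tool_rot: [0.987, 0.161, 0.001, 0.003]
ft_force: [2.6, -4.7, -3.0]
grip_width: 0.0161
grasp_force: 58.9
```

Emit:
step_arm --targets "-1 -0.0016 0.0035 0 0 0 0; -1 -0.0031 0.0070 0 0 0 0; -1 -0.0031 0.0070 0 0 0 0"

```text
clock: 12.98
eef_pos: [0.4064, -0.214, 0.1522]
tool_rot: [0.987, 0.161, 0.001, 0.003]
ft_force: [2.4, -5.1, -1.3]
grip_width: 0.0162
grasp_force: 58.9
```

Emit:
step_arm --targets "-1 -0.0014 0.0036 0 0 0 0; -1 -0.0026 0.0072 0 0 0 0; -1 -0.0026 0.0072 0 0 0 0"

```text
clock: 13.23
eef_pos: [0.4049, -0.2105, 0.1522]
tool_rot: [0.987, 0.161, 0.001, 0.003]
ft_force: [2.3, -5.4, -2.2]
grip_width: 0.0162
grasp_force: 58.9
```

Emit:
step_arm --targets "-1 -0.0011 0.0037 0 0 0 0; -1 -0.0021 0.0074 0 0 0 0; -1 -0.0021 0.0074 0 0 0 0"

```text
clock: 13.48
eef_pos: [0.4037, -0.2068, 0.1522]
tool_rot: [0.987, 0.161, 0.001, 0.003]
ft_force: [1.0, -5.1, -1.6]
grip_width: 0.0163
grasp_force: 59.0
```

Emit:
step_arm --targets "-1 -0.0008 0.0037 0 0 0 0; -1 -0.0015 0.0075 0 0 0 0; -1 -0.0015 0.0075 0 0 0 0"

```text
clock: 13.73
eef_pos: [0.4027, -0.2031, 0.1522]
tool_rot: [0.987, 0.161, 0.0, 0.003]
ft_force: [0.9, -5.3, -2.2]
grip_width: 0.0158
grasp_force: 59.0
```

Emit:
step_arm --targets "-1 -0.0006 0.0038 0 0 0 0; -1 -0.0011 0.0085 0 0 0 0; -1 -0.0011 0.0095 0 0 0 0"

```text
clock: 13.98
eef_pos: [0.4019, -0.1984, 0.1521]
tool_rot: [0.987, 0.161, 0.0, 0.003]
ft_force: [-0.3, -6.5, -0.6]
grip_width: 0.0162
grasp_force: 59.1
```

Emit:
step_arm --targets "-1 -0.0002 0.0038 0 0 0 0; -1 -0.0002 0.0077 0 0 0 0; -1 -0.0002 0.0077 0 0 0 0"

```text
clock: 14.23
eef_pos: [0.4015, -0.1945, 0.1521]
tool_rot: [0.987, 0.161, -0.0, 0.003]
ft_force: [-1.0, -5.7, -0.0]
grip_width: 0.0163
grasp_force: 59.1
```

Emit:
step_arm --targets "-1 0.0001 0.0038 0 0 0 0; -1 0.0005 0.0086 0 0 0 0; -1 0.0005 0.0096 0 0 0 0"

```text
clock: 14.48
eef_pos: [0.4014, -0.1897, 0.1521]
tool_rot: [0.987, 0.161, -0.001, 0.003]
ft_force: [-0.5, -5.9, 1.0]
grip_width: 0.0163
grasp_force: 59.2
```

Emit:
step_arm --targets "-1 0.0004 0.0038 0 0 0 0; -1 0.0009 0.0086 0 0 0 0; -1 0.0011 0.0096 0 0 0 0"

```text
clock: 14.73
eef_pos: [0.4018, -0.1848, 0.152]
tool_rot: [0.987, 0.161, -0.001, 0.003]
ft_force: [-2.3, -7.2, 0.8]
grip_width: 0.0158
grasp_force: 59.3
```

Emit:
step_arm --targets "-1 0.0005 0.003 0 0 0 0; -1 0.001 0.0057 0 0 0 0; -1 0.001 0.0057 0 0 0 0"

```text
clock: 14.98
eef_pos: [0.4021, -0.1819, 0.152]
tool_rot: [0.987, 0.161, -0.001, 0.003]
ft_force: [-2.1, -6.3, 1.4]
grip_width: 0.0162
grasp_force: 59.3
```

```bash
python3 st.py
```

```text
clk 14.9833 r 0.0553 ang 170.7 z 0.152 Ft(resist) 6.52 Fr 1.02 Fz 1.44
```

Emit:
step_arm --targets "-1 0.0009 0.0037 0 0 0 0; -1 0.0019 0.0075 0 0 0 0; -1 0.0019 0.0075 0 0 0 0"

```text
clock: 15.23
eef_pos: [0.4029, -0.178, 0.152]
tool_rot: [0.987, 0.161, -0.001, 0.003]
ft_force: [-2.9, -5.2, 1.1]
grip_width: 0.0162
grasp_force: 59.3
```

215→220.

Emit:
step_arm --targets "-1 0.0013 0.0037 0 0 0 0; -1 0.0028 0.0083 0 0 0 0; -1 0.0031 0.0091 0 0 0 0"

```text
clock: 15.48
eef_pos: [0.4043, -0.1735, 0.152]
tool_rot: [0.987, 0.161, -0.001, 0.003]
ft_force: [-3.5, -6.1, 1.4]
grip_width: 0.0161
grasp_force: 59.3
```

220→224.

Emit:
step_arm --targets "-1 0.0015 0.0035 0 0 0 0; -1 0.0031 0.0071 0 0 0 0; -1 0.0031 0.0071 0 0 0 0"

```text
clock: 15.73
eef_pos: [0.4057, -0.1697, 0.1519]
tool_rot: [0.987, 0.161, -0.001, 0.003]
ft_force: [-3.8, -5.9, 2.3]
grip_width: 0.0162
grasp_force: 59.4
```

Emit:
step_arm --targets "-1 0.0018 0.0034 0 0 0 0; -1 0.0036 0.0068 0 0 0 0; -1 0.0036 0.0068 0 0 0 0"

```text
clock: 15.98
eef_pos: [0.4073, -0.1663, 0.1519]
tool_rot: [0.987, 0.161, -0.002, 0.003]
ft_force: [-4.6, -3.9, 2.3]
grip_width: 0.0162
grasp_force: 59.4
```

228→232.5.

Emit:
step_arm --targets "-1 0.0020 0.0034 0 0 0 0; -1 0.0040 0.0066 0 0 0 0; -1 0.0045 0.0073 0 0 0 0"

```text
clock: 16.23
eef_pos: [0.4085, -0.164, 0.1519]
tool_rot: [0.987, 0.16, -0.003, 0.004]
ft_force: [-8.0, -9.7, 2.9]
grip_width: 0.0164
grasp_force: 59.6
```

Emit:
step_arm --targets "-1 0.0007 0.0011 0 0 0 0; -1 0.0007 0.0011 0 0 0 0; -1 0.0007 0.0011 0 0 0 0"

```text
clock: 16.48
eef_pos: [0.4086, -0.1638, 0.1519]
tool_rot: [0.987, 0.16, -0.003, 0.004]
ft_force: [-8.6, -9.9, 4.9]
grip_width: 0.0164
grasp_force: 59.6
```

```bash
python3 st.py
```

```text
clk 16.4833 r 0.0552 ang 150.7 z 0.1519 Ft(resist) 12.84 Fr 2.7 Fz 4.91
```

Emit:
step_arm --targets "-1 -0.003 -0.005 0 0 0 0; -1 -0.0055 -0.0095 0 0 0 0; -1 -0.0055 -0.0095 0 0 0 0; -0.1 -0.0055 -0.0095 0 0 0 0; -0.1 -0.0055 -0.0095 0 0 0 0; -0.1 -0.0055 -0.0095 0 0 0 0; -0.1 -0.0055 -0.0095 0.05 0 0 0; -0.1 -0.0055 -0.0095 0.1 0 0 0; -0.1 -0.0055 -0.0095 0.14 0 0 0; -0.1 -0.0055 -0.0095 0.14 0 0 0"

```text
clock: 17.32
eef_pos: [0.411, -0.1648, 0.2254]
tool_rot: [0.987, 0.162, 0.004, 0.002]
ft_force: [0.8, -0.9, -0.5]
grip_width: 0.0385
grasp_force: 0.0
```

```bash
python3 - <<'E'
from h import *
i,im=snap("wrist","pics/w5.png");np.save("w5.npy",i["pose"]);o=bot.get_obs();print(o["clock"],o["eef_pos"],o["tool_rot"],o["grip_width"],o["joint_pos"])
hsv=cv2.cvtColor(im,cv2.COLOR_RGB2HSV)
m=(((hsv[...,0]<6)|(hsv[...,0]>174))&(hsv[...,1]>150)&(hsv[...,2]>80)).astype(np.uint8)
n,l,s,c=cv2.connectedComponentsWithStats(m);k=1+np.argmax(s[1:,4]);P=onz(i,c[k],.1665)[:2];v=P-np.array([.4567,-.1908]);print(s[k],c[k],P,np.linalg.norm(v),np.degrees(np.arctan2(v[1],v[0])))
E
```

```text
17.3667 [ 0.41013716 -0.1644944   0.22343201] [0.98676767 0.16211744 0.00246273 0.00120244] 0.03867745534060208 [-3.81769758e-01  1.25344606e-01 -1.58163662e-01  1.28182922e+00
  4.94827991e-04  2.43415081e+00]
[243 206  25  34 686] [254.90379009 223.11370262] [ 0.40495631 -0.1693585 ] 0.05601024640214674 157.49190676619656
```

Emit:
step_arm --targets "-0.1 0.02 -0.01 0 0 0 0.15; -0.1 0.05 -0.03 0 0 0 0.3; -0.1 0.095 -0.053 0 0 0 0.45; -0.1 0.095 -0.053 0 0 0 0.6; -0.1 0.095 -0.053 0 0 0 0.75; -0.1 0.095 -0.053 0 0 0 0.9; -0.1 0.095 -0.053 0 0 0 1;-0.1 0.095 -0.053 0 0 0 1"

```text
clock: 18.03
eef_pos: [0.4553, -0.1902, 0.2198]
tool_rot: [0.849, 0.528, -0.001, -0.001]
ft_force: [-0.3, -0.3, 0.1]
grip_width: 0.0383
grasp_force: 0.0
```

Emit:
step_arm --targets "-0.1 0 0 0 0 0 0.15; -0.1 0 0 0 0 0 0.3; -0.1 0 0 0 0 0 0.45; -0.1 0 0 0 0 0 0.6; -0.1 0 0 0 0 0 0.75; -0.1 0 0 0 0 0 0.9; -0.1 0 0 0 0 0 1;-0.1 0 0 0 0 0 1"

```text
clock: 18.7
eef_pos: [0.4554, -0.1904, 0.2204]
tool_rot: [0.584, 0.812, -0.0, -0.001]
ft_force: [-0.7, 0.1, -0.1]
grip_width: 0.0386
grasp_force: 0.0
```

Emit:
step_arm --targets "-0.1 0 0 0 0 0 0.15; -0.1 0 0 0 0 0 0.3; -0.1 0 0 0 0 0 0.45; -0.1 0 0 0 0 0 0.6; -0.1 0 0 0 0 0 0.75; -0.1 0 0 0 0 0 0.9; -0.1 0 0 0 0 0 1;-0.1 0 0 0 0 0 1;-0.1 0 0 0 0 0 1"

```text
clock: 19.45
eef_pos: [0.4555, -0.1905, 0.2208]
tool_rot: [0.23, 0.973, 0.0, -0.0]
ft_force: [0.1, 0.6, -0.8]
grip_width: 0.0385
grasp_force: 0.0
```

```bash
python3 - <<'E'
from h import *
i,im=snap("wrist","pics/w6.png");np.save("w6.npy",i["pose"]);o=bot.get_obs();print(o["clock"],o["eef_pos"],o["tool_rot"],o["grip_width"],o["joint_pos"][5]);q=o["tool_rot"];print("yaw",np.degrees(2*np.arctan2(q[1],q[0])))
hsv=cv2.cvtColor(im,cv2.COLOR_RGB2HSV)
m=(((hsv[...,0]<6)|(hsv[...,0]>174))&(hsv[...,1]>150)&(hsv[...,2]>80)).astype(np.uint8)
n,l,s,c=cv2.connectedComponentsWithStats(m);k=1+np.argmax(s[1:,4]);P=onz(i,c[k],.1665)[:2];v=P-np.array([.4567,-.1908]);print(s[k],c[k],P,np.linalg.norm(v),np.degrees(np.arctan2(v[1],v[0])))
E
```

```text
19.5 [ 0.45558086 -0.19056058  0.22095776] [ 2.29947638e-01  9.73202965e-01  8.42073055e-05 -2.57332409e-04] 0.03848764995627242 0.06783192375059267
yaw 153.41202106394996
[232 126  28  30 635] [245.67716535 140.92125984] [ 0.40630164 -0.16947661] 0.05472368956843922 157.06692961026377
```

View pics/w6.png

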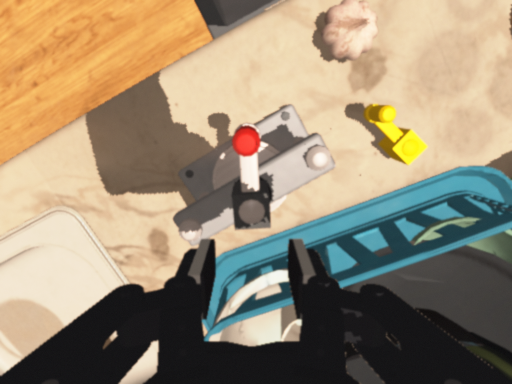

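The crank is on the shaft: knob (246,141), hub top ~(252,208), about 4° off the tool axis.

```bash
python3 - <<'E'
from h import *
i=bot.camera_info("wrist");i["pose"]=np.load("w6.npy");h=onz(i,(252.3,208.5),.154);k=onz(i,(245.8,142),.1835);v=(k-h)[:2];print(h,k,np.linalg.norm(v),np.degrees(np.arctan2(v[1],v[0])))
i=bot.camera_info("wrist");i["pose"]=np.load("w4.npy");h=onz(i,(249,210.5),.154);print("before",h)
im=cv2.imread("pics/w6.png");g=cv2.cvtColor(im,cv2.COLOR_BGR2GRAY);print(g[180:232:3,226:280:3])
E
```

```text
[ 0.45468833 -0.18869999  0.154     ] [ 0.40523878 -0.16852024  0.1835    ] 0.053408617860488894 157.80022602407465
before [ 0.45864926 -0.19100161  0.154     ]
[[114 108  85  72  44 182 238 243 244 245 247 119  33  51  83  96 203 210]
 [ 91  75  79  45  40 100 166 223 244 244 246 132  39  38  61 105 208 209]
 [ 79  84  75  39  39  81 111 183 241 241 246 147  39  38  36 133 207 209]
 [ 84  84  68  38  37  76 110 129 121 140 239 113  40  38  32  80 204 209]
 [ 85  86  50  40  39  48  65  61  54  55  52  42  44  53  35  58 200 206]
 [ 84  84  48  42  44  46  45  45  44  46  46  46  52 114  53  53 195 204]
 [ 84  86  57  46  47  45  46  46  53  51  48  46  46  60  47  67 197 186]
 [ 85  85  64  47  45  48  77 106 122 119 107  66  48  44  46 132 204 237]
 [ 86  87  70  47  47  76 111 119 128 121 114 108  77  46  61 229 238 239]
 [105 108  86  46  55 106 110 112 118 114 110 109 102  51  58 230 238 230]
 [208 206 179  46  68 107 109 110 112 110 110 109 108  59  60 229 223 210]
 [209 209 183  44  67 109 110 109 112 111 110 109 106  53  51 201 205 204]
 [209 208 192  47  51 103 110 111 111 110 111 109 102  64  48 203 210 202]
 [207 207 203  50  47  74 106 107 107 107 106 103  67 106  62 202 215 215]
 [206 206 194  59  45  46  64  94 105 102  92 103 106  94 103 201 215 217]
 [201 188 204  69  46  46  51  44  88 113 115 117 116 115 115 197 216 215]
 [189 210 216 129  93 114 127 122 144 151 157 168 178 183 187 207 209 209]
 [212 213 212 211 211 211 206 203 204 206 207 209 211 209 206 203 202 200]]
```

Emit:
step_arm --targets "-0.1 0.001 0.002 -0.04 0 0 0.09; -0.1 0.001 0.002 -0.09 0 0 0.09; -0.1 0.001 0.002 -0.13 0 0 0.09; -0.1 0.001 0.002 -0.16 0 0 0.09; -0.1 0.001 0.002 -0.185 0 0 0.09; -0.1 0.001 0.002 -0.2 0 0 0.09; -0.1 0.001 0.002 -0.2 0 0 0.09; -0.1 0.001 0.002 -0.2 0 0 0.09"

```text
clock: 20.17
eef_pos: [0.4561, -0.1897, 0.1213]
tool_rot: [0.194, 0.981, 0.0, -0.0]
ft_force: [-0.1, 0.4, 0.0]
grip_width: 0.0384
grasp_force: 0.0
```

Emit:
step_arm --targets "-0.3 0 0 0 0 0 0;-0.5 0 0 0 0 0 0;-1 0 0 0 0 0 0;-1 0 0 0 0 0 0;-1 0 0 0 0 0 0"

```text
clock: 20.58
eef_pos: [0.4568, -0.1909, 0.1225]
tool_rot: [0.194, 0.981, -0.001, 0.001]
ft_force: [-1.9, -4.8, 5.8]
grip_width: 0.0272
grasp_force: 59.9
```

Emit:
step_arm --targets "-1 0 -0.001 0.006 0 0 0;-1 0 -0.002 0.014 0 0 0;-1 0 -0.002 0.024 0 0 0;-1 0 -0.002 0.034 0 0 0;-1 0 -0.002 0.046 0 0 0;-1 0 -0.002 0.06 0 0 0;-1 0 -0.002 0.09 0 0 0;-1 0 -0.002 0.12 0 0 0;-1 0 -0.002 0.12 0 0 0"

```text
clock: 21.33
eef_pos: [0.4575, -0.1906, 0.1846]
tool_rot: [0.193, 0.981, 0.0, 0.002]
ft_force: [1.0, -0.9, -1.0]
grip_width: 0.0272
grasp_force: 59.6
```

```bash
python3 - <<'E'
from h import *
from scipy.spatial.transform import Rotation as R
i,im=snap("wrist","pics/w7.png");o=bot.get_obs();print(o["clock"],o["eef_pos"],o["tool_rot"],o["joint_pos"],o["ft_force"])
hsv=cv2.cvtColor(im,cv2.COLOR_RGB2HSV)
m=(((hsv[...,0]<6)|(hsv[...,0]>174))&(hsv[...,1]>150)&(hsv[...,2]>80)).astype(np.uint8)
n,l,s,c=cv2.connectedComponentsWithStats(m);k=1+np.argmax(s[1:,4]);print(s[k],c[k])
Rt=R.from_quat(o["tool_rot"]).as_matrix()
P=onz(i,c[k],o["eef_pos"][2]-.0085+.0525);print(Rt.T@(P-o["eef_pos"]))
E
```

```text
21.3833 [ 0.45699432 -0.19049035  0.1830784 ] [1.93440202e-01 9.81110927e-01 1.91826481e-04 1.48311627e-03] [-3.95526130e-01  2.55548699e-01 -1.03395935e-01  1.20902163e+00
  9.67734005e-04 -6.18957117e-03] [-0.48623114  0.14539565 -1.32669895]
[ 222  141   59   66 2966] [250.96695887 175.01146325]
[ 0.05286527  0.00041474 -0.04414973]
```

Emit:
step_arm --targets "-1 0 0.06 0 0 0 0;-1 -0.004 0.14 0 0 0 0;-1 -0.007 0.22 0 0 0 0;-1 -0.01 0.3 0 0 0 0;-1 -0.01 0.38 0 0 0 0;-1 -0.015 0.46 0 0 0 0;-1 -0.015 0.54 0 0 0 0;-1 -0.015 0.62 0 0 0 0;-1 -0.015 0.7 0 0 0 0;-1 -0.015 0.76 0 0 0 0"

```text
clock: 22.22
eef_pos: [0.4471, 0.1922, 0.1805]
tool_rot: [0.193, 0.981, 0.0, -0.001]
ft_force: [0.5, -0.2, -1.6]
grip_width: 0.027
grasp_force: 59.8
```

Emit:
step_arm --targets "-1 0 0.028 0 0 0 0;-1 0 0.028 -0.07 0 0 0;-1 0 0.028 -0.14 0 0 0;-1 0 0.028 -0.2 0 0 0;-1 0 0.028 -0.25 0 0 0;-1 0 0.028 -0.29 0 0 0;-1 0 0.028 -0.314 0 0 0;-1 0 0.028 -0.322 0 0 0;-1 0 0.028 -0.322 0 0 0;-1 0 0.028 -0.322 0 0 0"

```text
clock: 23.05
eef_pos: [0.4485, 0.2034, 0.0204]
tool_rot: [0.194, 0.981, -0.0, -0.0]
ft_force: [0.1, -0.6, -2.2]
grip_width: 0.027
grasp_force: 59.9
```

```bash
python3 - <<'E'
from h import *
i,im=snap("scene","pics/s8.png");i2,im2=snap("top","pics/t8.png")
cv2.imwrite("pics/m8.png",np.hstack([cv2.resize(im2[140:260,130:280],(400,320)),cv2.resize(im[100:260,150:350],(400,320))])[...,::-1])
E
```

```text
(no output)
```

View pics/m8.png

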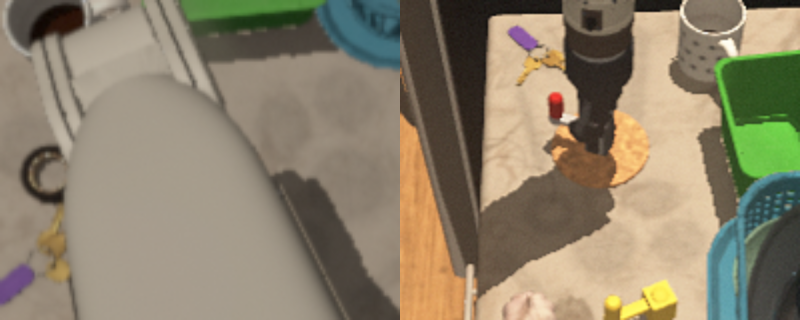

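The hub is over the middle of the mat, a few mm above it.

Emit:
step_arm --targets "-1 0 0 -0.003 0 0 0;-1 0 0 -0.006 0 0 0;-1 0 0 -0.009 0 0 0;-1 0 0 -0.011 0 0 0;-1 0 0 -0.011 0 0 0;-1 0 0 -0.011 0 0 0"

```text
clock: 23.65
eef_pos: [0.4486, 0.2032, 0.0148]
tool_rot: [0.194, 0.981, -0.0, -0.0]
ft_force: [0.2, 0.4, -2.5]
grip_width: 0.0271
grasp_force: 59.9
```

Emit:
step_arm --targets "-1 0 0 -0.001 0 0 0;-1 0 0 -0.002 0 0 0;-1 0 0 -0.002 0 0 0;-1 0 0 -0.002 0 0 0"

```text
clock: 23.98
eef_pos: [0.4487, 0.2033, 0.0145]
tool_rot: [0.194, 0.981, 0.0, 0.0]
ft_force: [-2.0, -2.0, 6.5]
grip_width: 0.0273
grasp_force: 60.8
```

Contact at the expected height. Release and lift away.

Emit:
step_arm --targets "-0.6 0 0 0 0 0 0;-0.3 0 0 0 0 0 0;-0.1 0 0 0 0 0 0;0.1 0 0 0 0 0 0;0.1 0 0 0 0 0 0;0.1 0 0 0.03 0 0 0;0.1 0 0 0.08 0 0 0;0.1 0 0 0.15 0 0 0;0.1 0 0 0.22 0 0 0;0.1 0 0 0.3 0 0 0"

```text
clock: 24.82
eef_pos: [0.4476, 0.2028, 0.1642]
tool_rot: [0.194, 0.981, -0.001, -0.001]
ft_force: [0.9, -0.8, -0.1]
grip_width: 0.0472
grasp_force: 0.0
```

Emit:
step_arm --targets "0.1 -0.1 -0.1 0.1 0 0 0;0.1 -0.2 -0.25 0.1 0 0 0;0.1 -0.2 -0.4 0.1 0 0 0;0.1 -0.2 -0.5 0.1 0 0 0;0.1 -0.2 -0.5 0.1 0 0 0;0.1 -0.2 -0.5 0.1 0 0 0;0.1 -0.2 -0.5 0.1 0 0 0;0.1 -0.2 -0.5 0.1 0 0 0;0.1 -0.2 -0.5 0.1 0 0 0;0.1 -0.2 -0.5 0.1 0 0 0"

```text
clock: 25.65
eef_pos: [0.3488, -0.0467, 0.2138]
tool_rot: [0.194, 0.981, 0.0, 0.0]
ft_force: [0.2, 0.1, 1.0]
grip_width: 0.047
grasp_force: 0.0
```

```bash
python3 - <<'E'
from h import *
i,im=snap("scene","pics/s9.png");j,jm=snap("top","pics/t9.png")
hsv=cv2.cvtColor(im,cv2.COLOR_RGB2HSV)[100:240,190:330]
m=(((hsv[...,0]<6)|(hsv[...,0]>174))&(hsv[...,1]>150)&(hsv[...,2]>80)).astype(np.uint8)
n,l,s,c=cv2.connectedComponentsWithStats(m);k=1+np.argmax(s[1:,4]);P=c[k]+[190,100]
print(s[k],P,"knob",onz(i,P,.0585),"expected px",proj(i,[.4487-.055*.924,.2033+.055*.383,.0585]))
h=proj(i,[.4487,.2033,.046]);print("hub px",h,im[int(h[1])-4:int(h[1])+14:3,int(h[0])-8:int(h[0])+10:3].mean(2).astype(int))
o=bot.get_obs();print(o["clock"],o["eef_pos"],o["ft_force"])
E
```

```text
[35 48  7 13 74] [227.81081081 153.7972973 ] knob [0.39834187 0.22416091 0.0585    ] expected px [227.6152228  153.73564619]
hub px [249.34625075 163.39932472] [[167 191 100 116 172 184]
 [217 149 207 219 176  81]
 [143 105 156 233 146  48]
 [161  56  66  96 100  49]
 [128  55  58  60  55  65]
 [ 86  56  58  61  56 157]]
25.75 [ 0.34887458 -0.04579422  0.21362058] [-0.52705121 -0.08263371 -0.80002359]
```

```bash
python3 -c "
from workcell import bot
print(bot.job_done())"
```

```text
the job is handed in; nothing more can be done
None
```

The crank was fitted all the way down, wound clockwise to a clear stop at about 13 N (under the 18 N limit), then lifted off and stood upright on the cork mat; I handed the job in at about 26 s.

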